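Put the arbor press tooling away in its plywood nests

TASK

The lesson at the arbor press is over, so put its five pieces of tooling away, each in the plywood nest made for it: the flanged bronze bushing, flange down, in the round recess; the black sleeve standing over the wooden post; the steel mandrel lying in the longest, narrowest recess; and the long and the short aluminium press block, groove up, each lengthways in the rectangular recess of its own length. Every piece must end lying flat on the floor of its nest, let go. Set the pieces down gently; do not drop any of them.

Things in the scene. Friction and masses are not known exactly. Their poses are not given: they have to be found in the camera images.
- bushing_mid (a point): Bronze flanged bushing standing flange down. Flange 58 mm diameter and 8 mm high, above it a plain body 40 mm diameter and 34 mm high with a 24 mm bore; 42 mm tall in all. Point: on its axis, half-way up (21 mm above its underside); z axis up. 0.3 to 0.5 kg. Goes in round_nest.
- sleeve_mid (a point): Black oxide steel sleeve, a plain tube standing on end: outside 54 mm, bore 42 mm, 60 mm tall, no flange. Point: on its axis, half-way up (30 mm above its lower end); z axis up. 0.33 to 0.53 kg. Goes over the post of post_nest.
- mandrel_mid (a point): Bright steel mandrel lying on its side, 110 mm long over all: a round shank 30 mm diameter with a square head 30 x 30 x 28 mm (its faces level with the shank, so it does not roll) at its -x end and a short taper at the +x end. Point: middle of its length, on its axis (15 mm above what it lies on); x axis along its length, z axis up. 0.44 to 0.69 kg, balance point within 5 mm of this point. Goes in mandrel_nest, either end first.
- long_block_mid (a point): The longer aluminium press block: 84 mm long (x), 36 mm wide (y), 40 mm tall (z), with a V groove 24 mm wide and 14 mm deep along the middle of its top. Point: its centre, 20 mm above its underside. 0.23 to 0.37 kg. Goes in long_nest, either way round.
- short_block_mid (a point): The shorter aluminium press block: 50 mm long (x), 36 mm wide (y), 40 mm tall (z), with the same V groove along its top. Point: its centre, 20 mm above its underside. 0.13 to 0.22 kg. Goes in short_nest, either way round.
- round_nest: Fixed square plywood nest, 90 x 90 x 14 mm, with a round recess of 74 mm diameter at its centre, 6 mm deep (floor 8 mm above the bench), lined dark. Origin: centre of its underside, on the bench. For the bushing.
- post_nest: Fixed square plywood nest, 76 x 76 x 14 mm, no recess; at its centre an upright wooden post of 26 mm diameter rises 32 mm above its top (46 mm above the bench). Origin: centre of its underside, on the bench. The sleeve stands on its top (14 mm above the bench), around the post.
- mandrel_nest: Fixed plywood nest, 142 (x) x 62 (y) x 14 mm, with a rectangular recess 126 (x) x 46 (y) mm, 6 mm deep (floor 8 mm above the bench), lined dark: the longest and narrowest recess. Origin: centre of its underside, on the bench; x axis along its length. For the mandrel.
- long_nest: Fixed plywood nest, 116 (x) x 68 (y) x 14 mm, with a rectangular recess 100 (x) x 52 (y) mm, 6 mm deep (floor 8 mm above the bench), lined dark. Origin: centre of its underside, on the bench; x axis along its length. For the longer press block.
- short_nest: Fixed plywood nest, 82 (x) x 68 (y) x 14 mm, with a rectangular recess 66 (x) x 52 (y) mm, 6 mm deep (floor 8 mm above the bench), lined dark. Origin: centre of its underside, on the bench; x axis along its length. For the shorter press block.

How it is judged (in metres and radians):
At the end, for the whole second after the job is handed in: Every piece rests let go on its own nest's floor: centre within 2.5 mm of seated height, within 10 mm (bushing), 11 mm (sleeve) or 13 mm (mandrel, blocks) of the nest's centre; all but the mandrel upright within 0.08 rad; mandrel and blocks within 0.35 rad of the recess's length (horizontal distance between bushing_mid and round_nest below 0.01 m and z of bushing_mid in the frame of round_nest between 0.0265 and 0.0315 m and angle between each of bushing_mid, sleeve_mid, long_block_mid, short_block_mid's own z axis and vertical below 0.08 rad and linear speed of each of bushing, sleeve, mandrel, long_block, short_block below 0.02 m/s and contact force between the fingers and bushing below 0.05 N and horizontal distance between sleeve_mid and post_nest below 0.011 m and z of sleeve_mid in the frame of post_nest between 0.0415 and 0.0465 m and contact force between the fingers and sleeve below 0.05 N and horizontal distance between mandrel_mid and mandrel_nest below 0.013 m and z of mandrel_mid in the frame of mandrel_nest between 0.0205 and 0.0255 m and angle between the x axis of mandrel_mid and the x axis of mandrel_nest, either way round below 0.35 rad and contact force between the fingers and mandrel below 0.05 N and horizontal distance between long_block_mid and long_nest below 0.013 m and z of long_block_mid in the frame of long_nest between 0.0255 and 0.0305 m and angle between the x axis of long_block_mid and the x axis of long_nest, either way round below 0.35 rad and contact force between the fingers and long_block below 0.05 N and horizontal distance between short_block_mid and short_nest below 0.013 m and z of short_block_mid in the frame of short_nest between 0.0255 and 0.0305 m and angle between the x axis of short_block_mid and the x axis of short_nest, either way round below 0.35 rad and contact force between the fingers and short_block below 0.05 N); the robot touches nothing.
It fails at once if the bushing is dropped (falls free by more than about 25 mm) (linear speed of bushing above 0.7 m/s and contact force between the fingers and bushing below 0.02 N).
It fails at once if the sleeve is dropped (falls free by more than about 25 mm) (linear speed of sleeve above 0.7 m/s and contact force between the fingers and sleeve below 0.02 N).
It fails at once if the mandrel is dropped (falls free by more than about 25 mm) (linear speed of mandrel above 0.7 m/s and contact force between the fingers and mandrel below 0.02 N).
It fails at once if the long block is dropped (falls free by more than about 25 mm) (linear speed of long_block above 0.7 m/s and contact force between the fingers and long_block below 0.02 N).
It fails at once if the short block is dropped (falls free by more than about 25 mm) (linear speed of short_block above 0.7 m/s and contact force between the fingers and short_block below 0.02 N).
It also fails if it takes over 112 s, if anything falls off the work surface, if the arm or the gripper's body presses on something with over 40 N, if the wrist force passes 120 N, or if a joint passes its speed limit or range.

ROBOT

A 6-joint arm with a two-finger parallel gripper is mounted at the origin on the work surface. World frame = base frame: x ahead of the robot, y to its left, z up, the work surface at z = 0. Lengths are in m, angles in degrees, forces in N, time in s.
With the tool pointing down it reaches from about 0.35 to 0.875 m from the base axis. Payload 4.2 kg.
Tool frame: the origin (TCP) lies at the very end of the fingers, on their centre line; the grasp point (between the pads) lies 19 mm behind it; z points along the fingers, y is the line along which they close (so a half turn about z gives the same grasp; the last joint's range is limited). The gripper opens to 87 mm and grips with 3 to 60 N. Pads are 19 mm wide; open, the fingers measure 117 mm over their backs; the gripper's body (75 mm by 190 mm) begins 51 mm behind the grasp point.
Start: joints at [79.16, 22.042, 0.453, 0, -68.411, -14.817], TCP at [0.271, 0.563, 0.223] pointing down, gripper open.
Joint ranges: [-179.83, 179.83], [-69.29, 118.12], [-61.27, 80.66], [-181.25, 117.63], [-171.15, -9.14], [-177.46, 177.46]. Speed limits (degrees/s): [159.86, 159.86, 180, 180, 180, 180].

INTERFACE

Orientations are given as a 3x3 rotation matrix whose columns are the frame's x, y, z axes.
In Python, from station import sense, optics, r gives the robot as it stands. The module is installed in compiled form; this text tells all that it offers.
- The arm moves only by the shell command python3 -m pendant 'ROWS' [OPENING]. ROWS is JSON, a list that holds one entry, the list of rows, each a list of 4 numbers: the shift along the tool's x, y, z normalised to -1 to 1, where 1 is 100 mm, then the turn about the tool's z normalised to -1 to 1, where 1 is 2 rad. A call has 1 to 8 rows; each row is the pose to reach, as a shift and turn from the pose commanded when the call began, along the tool's axes at that moment; what a row does not reach only later rows make up. A row lasts 1/10 s, in which the tool goes at most 50 mm and 8.59 degrees, less where a joint would pass 70% of its speed; a pose out of reach is approached as far as the arm can. A call with a number of a shift or a turn outside -1 to 1 is refused whole. A call with a gripper value outside its range is refused whole. OPENING is the closure, from 0 (fully open) to 1 (shut), set as the call begins (- or left out, the last holds). The fingers move at their own pace and stop on an object; the grip force is fixed at half the most. Time passes only in rows, so rows that repeat a pose let the fingers close. It gives the time, the measured TCP pose, the force, the opening and the grip force at its end, in the units of the state.
- sense(): the state, without advancing time (a new reading comes with each control period).
- optics.capture(name): name is "side" or "top"; returns the picture (420x560x3 uint8, red, green, blue); there is no depth.
- optics.get_calibration(name): a dict with "camera_matrix" (3x3 intrinsics, pixels), "camera_from_world" (4x4, takes a point from world to camera coordinates). Camera axes: x right, y down, z forward; pixel columns grow to the right and rows downward; lengths in m; the calibration is good to about 2 mm. A picture is of the moment at which its call begins. get_calibration takes no time and is no camera call.
- r.finish_job(): hands the job in; it is judged then, once.
The state is a dict: "time_s": time; "joints": joint angles; "joint_velocities": joint speeds; "effort": joint torques, N m; "tcp_pos": TCP position; "ee_rot": TCP orientation; "wrist_force": force on the tool from outside, world axes, zero at the start; "moment": the same for the moment, N m; "gripper_width": opening from 0.0 (shut) to 1.0 (fully open); "gripper_force": force on a finger pad.
Only numpy, scipy, OpenCV 4.12 (cv2) and the standard library are available. Lean on these libraries where they do the work, as an engineer would, in place of code of your own. Each camera call takes 0.05 s, during which the arm holds its last target. There are 200 camera calls.

## Working session

There is one attempt and no reset: what is moved stays moved. The work goes in short steps, Python scripts to look and compute and a shell command to move; the robot and the scene stay as the last step left them, time stands still between calls to the robot, and variables do not carry over. Pictures are saved under pics/ and viewed, at most 14 in all, crops included, and the job is handed in when it is done.

```bash
mkdir -p pics
python3 - <<'E'
from station import sense, optics
import cv2
for n in("top","side"):
    cv2.imwrite(f"pics/{n}0.png",optics.capture(n)[:,:,::-1])
    c=optics.get_calibration(n);print(n,c["camera_matrix"],c["camera_from_world"])
s=sense();print(s)
E
```

```text
top [[463.22488377   0.         277.10441815]
 [  0.         463.22488377 207.98519254]
 [  0.           0.           1.        ]] [[ 0.00415686 -0.99996069  0.00783206  0.0046942 ]
 [-0.99151588 -0.00513905 -0.12988398  0.52761638]
 [ 0.12991912 -0.00722571 -0.99149827  1.23284791]
 [ 0.          0.          0.          1.        ]]
side [[382.1496085    0.         279.00765789]
 [  0.         382.1496085  212.0496248 ]
 [  0.           0.           1.        ]] [[-0.73160699 -0.68133989 -0.0229603   0.3923842 ]
 [-0.36378628  0.41866577 -0.83209285  0.22028434]
 [ 0.57655074 -0.6004123  -0.55416091  0.53580058]
 [ 0.          0.          0.          1.        ]]
{'time_s': 0.1, 'joints': array([ 7.91597924e+01,  2.20874018e+01,  3.87358594e-01, -2.34423145e-02,
       -6.84106421e+01, -1.48145243e+01]), 'joint_velocities': array([-0.08021168, -0.05031735,  0.21166976,  0.053397  ,  0.0192336 ,
       -0.10276667]), 'effort': array([-2.02166798e-04, -3.91691101e+01,  1.87935716e+01,  4.23185259e+00,
        1.35096625e-02, -6.99986663e-05]), 'tcp_pos': array([0.27037324, 0.56290123, 0.22156111]), 'ee_rot': array([[ 9.01354063e-01, -4.33082337e-01, -7.36966419e-04],
       [-4.33082945e-01, -9.01352223e-01, -1.82577050e-03],
       [ 1.26442635e-04,  1.96483325e-03, -9.99998062e-01]]), 'wrist_force': array([-0.38184582, -0.74624552, -0.1583825 ]), 'moment': array([ 0.01425456, -0.06412009,  0.0261528 ]), 'gripper_force': 0.0, 'gripper_width': 1.0009111768903336}
```

View pics/top0.png

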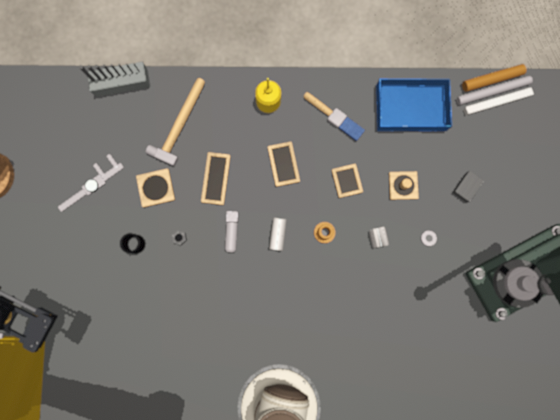

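View pics/side0.png

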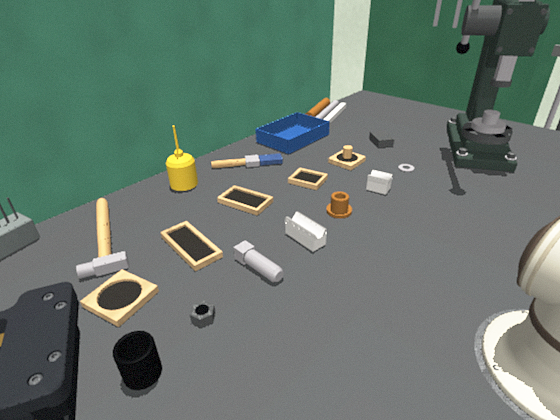

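The top view shows the pieces along row ~235: sleeve (133,243), a stray nut, mandrel (232,231), long block (278,234), bushing (325,232), short block (379,237). The nests are round (155,188), mandrel (216,179), long (284,164), short (347,180) and post (404,185).

```bash
cat > h.py <<'E'
import numpy as np, cv2
from station import sense, optics
def cal(n):
    c=optics.get_calibration(n); return c["camera_matrix"],c["camera_from_world"]
def ray(n,uv,z):
    K,T=cal(n); R=T[:3,:3]; o=-R.T@T[:3,3]
    d=R.T@np.linalg.solve(K,[uv[0],uv[1],1.]); return o+d*(z-o[2])/d[2]
def proj(n,p):
    K,T=cal(n); q=K@(T[:3,:3]@np.array(p)+T[:3,3]); return q[:2]/q[2]
def big(m): # largest contour
    c,_=cv2.findContours(m.astype(np.uint8),cv2.RETR_EXTERNAL,cv2.CHAIN_APPROX_NONE); return max(c,key=cv2.contourArea)
def rect_world(c,z):
    P=np.array([ray("top",p[0],z)[:2] for p in c],np.float32)
    (cx,cy),(w,h),a=cv2.minAreaRect(P*1000)
    if w<h: w,h,a=h,w,a+90
    return cx/1000,cy/1000,w,h,(a+90)%180-90
def shift(dx,dy):  # world shift -> tool x,y units
    R=sense()["ee_rot"]; return (R.T@[dx,dy,0])[:2]*10
E
python3 - <<'E'
from h import *
im=cv2.imread("pics/top0.png"); hsv=cv2.cvtColor(im,cv2.COLOR_BGR2HSV)
H,S,V=cv2.split(hsv)
K,T=cal("top");print("cam",-T[:3,:3].T@T[:3,3]); K,T=cal("side");print("cam",-T[:3,:3].T@T[:3,3])
def win(c,r):
    m=np.zeros(H.shape,bool); m[c[1]-r:c[1]+r,c[0]-r:c[0]+r]=1; return m
wood=(S>60)&(V>110)&(H<30)
for n,c in dict(round=(155,188),mandrel=(216,179),long=(284,164),short=(347,180),post=(404,185)).items():
    k=big(wood&win(c,30)); print(n,np.round(rect_world(k,.014),3))
bright=(V>90)
for n,c,z in [("mandrel",(232,231),.020),("long",(278,234),.04),("short",(379,237),.04)]:
    k=big(bright&win(c,24)); print(n,cv2.boundingRect(k),np.round(rect_world(k,z),3))
k=big((S>100)&(V>50)&win((325,232),20)); print("bush",cv2.boundingRect(k),np.round(rect_world(k,.008),3))
k=big((V<30)&win((133,243),22)); print("sleeve",cv2.boundingRect(k),np.round(rect_world(k,.06),3))
cv2.imwrite("pics/crop.png",cv2.resize(im[140:265,105:455],None,fx=2.28,fy=2.28,interpolation=cv2.INTER_CUBIC))
E
```

```text
cam [0.36294999 0.01631366 1.29085871]
cam [0.05829122 0.49682275 0.48922602]
round [  0.586   0.348  95.476  94.854 -76.053]
mandrel [  0.614   0.18  146.306  66.497  -6.583]
long [ 6.57000e-01 -1.00000e-02  1.21038e+02  7.20780e+01  1.17990e+01]
short [ 0.609 -0.188 86.73  73.537 13.92 ]
post [  0.597  -0.346  81.437  79.729 -89.667]
mandrel (208, 207, 48, 48) [  0.467   0.132 130.553 129.466 -89.701]
long (254, 210, 48, 48) [ 4.58000e-01  6.00000e-03  1.27936e+02  1.27311e+02 -8.97050e+01]
short (355, 213, 48, 48) [  0.451  -0.268 131.07  127.316 -89.754]
bush (314, 222, 21, 21) [  0.465  -0.124  55.803  55.63  -89.736]
sleeve (122, 234, 23, 19) [ 0.427  0.39  58.865 45.774 79.011]
```

View pics/crop.png

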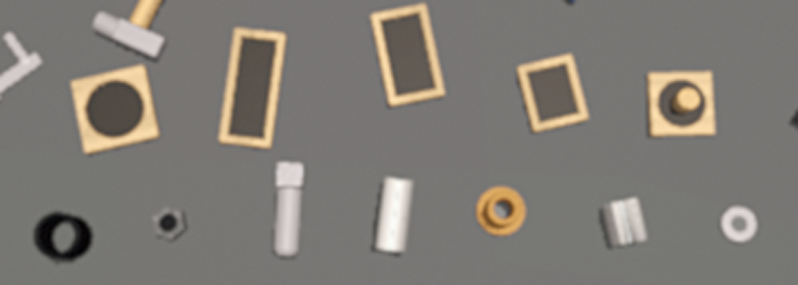

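The crop confirms the identities and the nest angles. The brightness threshold was too low because the bench is mid grey, so I'll redo the blocks, mandrel and sleeve.

Run:
```python
from h import *
im=cv2.imread("pics/top0.png"); H,S,V=cv2.split(cv2.cvtColor(im,cv2.COLOR_BGR2HSV))
def win(c,r,m0):
    m=np.zeros(H.shape,bool); m[c[1]-r:c[1]+r,c[0]-r:c[0]+r]=1; return m&m0
for t in(140,):
  for n,c,z in [("mandrel",(232,231),.020),("long",(278,234),.04),("short",(379,237),.04)]:
    k=big(win(c,24,V>t)); print(t,n,cv2.boundingRect(k),np.round(rect_world(k,z),3))
def circ(n,k,z): 
    P=np.array([ray("top",p[0],z)[:2]*1000 for p in k],np.float32); print(n,cv2.minEnclosingCircle(P))
k=big(win((133,243),22,V<45)); x=cv2.boundingRect(k);print(x); circ("sleeve",k,.06);circ("sleeve0",k,.0)
k=big(win((325,232),20,(S>100)&(V>50))); circ("bush",k,.008)
k=big(win((325,232),20,(V>175)&(S>60)));print(cv2.boundingRect(k)); circ("bushtop",k,.042)
# side view sleeve
b=cv2.imread("pics/side0.png"); Vs=b.max(2); m=Vs<32; m[:325]=0;m[:,:110]=0;m[:,170:]=0
k=big(m); bx=cv2.boundingRect(k);print("side sleeve",bx)
for p in([.427,.39,.06],[.427,.39,0],[.43,.375,.06],[.43,.375,0]): print(p,proj("side",p),proj("top",p))
```

```text
140 mandrel (225, 211, 14, 41) [  0.465   0.132 110.459  33.459  -0.52 ]
140 long (270, 217, 16, 34) [ 4.570e-01  5.000e-03  8.905e+01  3.550e+01 -6.500e+00]
140 short (371, 226, 18, 22) [ 0.451 -0.271 53.434 39.124 12.661]
(121, 234, 24, 20)
sleeve ((428.77203369140625, 389.7777099609375), 31.695329666137695)
sleeve0 ((431.98065185546875, 407.9827880859375), 33.2403564453125)
bush ((463.91680908203125, -124.25086212158203), 29.78095817565918)
(314, 222, 21, 21)
bushtop ((461.8016662597656, -120.43132019042969), 28.740989685058594)
side sleeve (113, 331, 49, 59)
[0.427, 0.39, 0.06] [140.04925523 344.46493997] [132.37847996 243.6681085 ]
[0.427, 0.39, 0] [149.44414714 371.25492191] [138.90669129 244.82497376]
[0.43, 0.375, 0.06] [148.72730088 336.39633152] [138.10688853 242.55931393]
[0.43, 0.375, 0] [157.42503921 363.15169885] [144.36757772 243.76702337]
```

```bash
python3 -m pendant '[[[0,0,0.1,-0.075],[0,0,0.3,-0.15],[0,0,0.4,-0.224],[0,0,0.4,-0.224],[0,0,0.4,-0.224]]]' 0
python3 - <<'E'
from h import *
# lever ball
P=[ (lambda K,T:K@T[:3])(*cal(n)) for n in("top","side")]
X=cv2.triangulatePoints(P[0],P[1],np.array([[420.],[293.]]),np.array([[463.],[47.]])); print((X[:3]/X[3]).T)
print(sense()["ee_rot"].round(3))
E
```

```text
time_s: 0.6
tcp_pos: [0.2707, 0.5634, 0.1825]
ee_rot: [[1.0, -0.003, 0.0], [-0.003, -1.0, -0.001], [0.0, 0.001, -1.0]]
wrist_force: [-0.7, 0.2, 0.3]
gripper_width: 1.0
gripper_force: 0.0
[[ 0.31924233 -0.27784844  0.34571487]]
[[ 1.    -0.003  0.   ]
 [-0.003 -1.    -0.001]
 [ 0.     0.001 -1.   ]]
```

```bash
python3 -m pendant '[[[0.4,0.4,0.1,0],[0.8,0.8,0.3,0],[0.8,0.8,0.5,0],[0.8,0.8,0.5,0]]]' >/dev/null; python3 -m pendant '[[[0.4,0.4,0,0],[0.79,0.84,0.2,0],[0.79,0.84,0.2,0],[0.79,0.84,0.2,0],[0.79,0.84,0.2,0]]]'
python3 - <<'E'
from h import *
a=optics.capture("top");b=optics.capture("side")
A=cv2.resize(a[190:300,80:190],(390,390),interpolation=2); B=cv2.resize(b[240:420,60:240],(390,390),interpolation=2)
cv2.imwrite("pics/s1.png",np.hstack([A,B])[:,:,::-1])
E
```

```text
time_s: 1.5
tcp_pos: [0.43, 0.4007, 0.1136]
ee_rot: [[1.0, -0.0, 0.001], [-0.0, -1.0, 0.002], [0.001, -0.002, -1.0]]
wrist_force: [0.7, 0.3, -0.7]
gripper_width: 0.999
gripper_force: 0.0
```

View pics/s1.png

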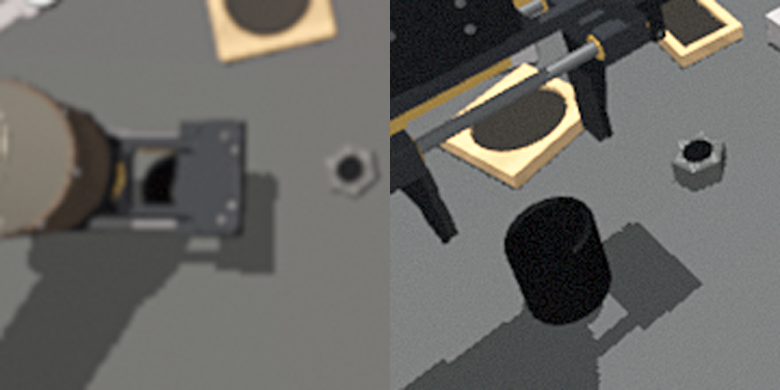

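The side crop shows the open fingers on either side of the sleeve, whose silhouette spans cols 113–162 and rows 331–390. I'll cross-check its axis with a ray from there.

```bash
python3 -c "
from h import *
print(ray('side',(137.8,360.5),.03),proj('side',(.430,.399,.03)),ray('top',(132.7,244),.03))"
```

```text
[0.431189   0.39851226 0.03      ] [137.92753352 361.23658408] [0.42766689 0.39819832 0.03      ]
```

```bash
python3 -m pendant '[[[0,0.02,0.3,0],[0,0.02,0.6,0],[0,0.02,0.8,0],[0,0.02,0.9,0],[0,0.02,0.9,0]]]'; python3 -m pendant '[[[0,0,0,0],[0,0,0,0],[0,0,0,0],[0,0,0,0],[0,0,0,0],[0,0,0,0],[0,0,0,0]]]' 1
```

```text
time_s: 2.1
tcp_pos: [0.4288, 0.3978, 0.0217]
ee_rot: [[1.0, 0.002, -0.001], [0.002, -1.0, -0.002], [-0.001, 0.002, -1.0]]
wrist_force: [-0.4, 0.4, 0.7]
gripper_width: 0.999
gripper_force: 0.0
time_s: 2.8
tcp_pos: [0.43, 0.3979, 0.0231]
ee_rot: [[1.0, 0.0, 0.001], [0.0, -1.0, 0.001], [0.001, -0.001, -1.0]]
wrist_force: [0.3, -0.3, 2.3]
gripper_width: 0.607
gripper_force: 30.0
```

```bash
python3 -m pendant '[[[0,0,-0.15,0],[0,0,-0.4,0],[0,0,-0.7,0],[0,0,-0.9,0],[0,0,-1,0],[0,0,-1,0]]]'
python3 -m pendant '[[[0.02,0.1,0,0],[0.08,0.3,0,0],[0.13,0.5,0,0],[0.17,0.7,0,0],[0.21,0.93,0,0]]]' >/dev/null
python3 -m pendant '[[[0.05,0.22,0,0],[0.1,0.44,0,0],[0.15,0.68,0,0],[0.21,0.93,0,0]]]' >/dev/null
python3 -m pendant '[[[0.05,0.22,0,0],[0.1,0.44,0,0],[0.15,0.68,0,0],[0.21,0.93,0,0]]]' >/dev/null
python3 -m pendant '[[[0.05,0.22,0,0],[0.1,0.44,0,0],[0.15,0.68,0,0],[0.21,0.93,0,0]]]'
python3 -m pendant '[[[0.05,0.22,0,0],[0.1,0.44,0,0],[0.15,0.68,0,0],[0.21,0.93,0,0]]]' >/dev/null
python3 -m pendant '[[[0.05,0.22,0,0],[0.1,0.44,0,0],[0.15,0.68,0,0],[0.21,0.93,0,0]]]' >/dev/null
python3 -m pendant '[[[0.05,0.22,0,0],[0.1,0.44,0,0],[0.15,0.68,0,0],[0.21,0.93,0,0]]]' >/dev/null
python3 -m pendant '[[[0.05,0.22,0,0],[0.1,0.44,0,0],[0.15,0.68,0,0],[0.21,0.85,0,0],[0.21,0.93,0,0],[0.21,0.93,0,0],[0.21,0.93,0,0]]]'
python3 - <<'E'
from h import *
im=cv2.imread("pics/top0.png"); H,S,V=cv2.split(cv2.cvtColor(im,cv2.COLOR_BGR2HSV))
b=optics.capture("side"); cv2.imwrite("pics/s2.png",cv2.resize(b[60:260,220:520],(780,520),interpolation=2)[:,:,::-1])
print(proj("side",(.597,-.346,.046)),proj("top",(.597,-.346,.046)),proj("side",(.597,-.346,.1)))
E
```

```text
time_s: 3.4
tcp_pos: [0.4295, 0.3973, 0.1227]
ee_rot: [[1.0, -0.0, -0.0], [-0.0, -1.0, 0.001], [-0.0, -0.001, -1.0]]
wrist_force: [0.5, 0.7, -5.9]
gripper_width: 0.609
gripper_force: 30.0
time_s: 5.1
tcp_pos: [0.5129, 0.0229, 0.1225]
ee_rot: [[1.0, -0.001, -0.001], [-0.001, -1.0, -0.0], [-0.001, 0.0, -1.0]]
wrist_force: [0.2, 0.2, -4.9]
gripper_width: 0.608
gripper_force: 30.0
time_s: 7.0
tcp_pos: [0.5966, -0.3464, 0.1221]
ee_rot: [[1.0, -0.0, -0.001], [-0.0, -1.0, 0.001], [-0.001, -0.001, -1.0]]
wrist_force: [1.0, 1.2, -4.2]
gripper_width: 0.61
gripper_force: 30.0
[347.46965022 147.28286411] [406.32427547 182.94147605] [348.99522488 128.77202256]
```

View pics/s2.png

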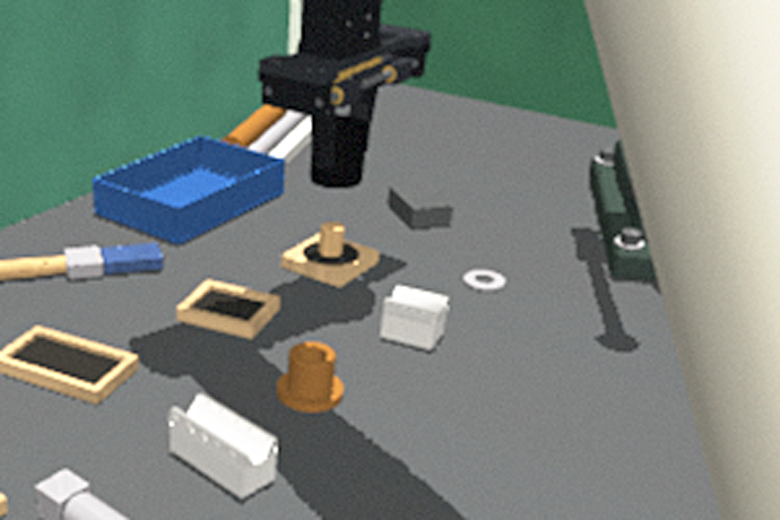

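The sleeve hangs over the post: its bottom centre is at (349,130) against the post's col 348, as projected. I'll lower it.

```bash
python3 -m pendant '[[[0,0,0.15,0],[0,0,0.3,0],[0,0,0.45,0],[0,0,0.6,0],[0,0,0.7,0],[0,0,0.77,0],[0,0,0.81,0],[0,0,0.81,0]]]'; python3 -m pendant '[[[0,0,0.01,0],[0,0,0.02,0],[0,0,0.03,0],[0,0,0.035,0],[0,0,0.035,0]]]'
```

```text
time_s: 7.85
tcp_pos: [0.5976, -0.3466, 0.0411]
ee_rot: [[1.0, 0.0, -0.001], [0.0, -1.0, 0.0], [-0.001, -0.0, -1.0]]
wrist_force: [-0.4, -0.1, -4.9]
gripper_width: 0.605
gripper_force: 30.0
time_s: 8.35
tcp_pos: [0.5978, -0.3466, 0.0381]
ee_rot: [[1.0, 0.0, 0.0], [0.0, -1.0, -0.0], [0.0, 0.0, -1.0]]
wrist_force: [0.7, -1.0, -5.0]
gripper_width: 0.613
gripper_force: 30.0
```

```bash
python3 -m pendant '[[[0,0,0.01,0],[0,0,0.02,0],[0,0,0.02,0]]]'; python3 -m pendant '[[[0,0,0,0],[0,0,0,0],[0,0,0,0],[0,0,0,0],[0,0,0,0],[0,0,0,0]]]' 0;  python3 -m pendant '[[[0,0,-0.2,0],[0,0,-0.5,0],[0,0,-0.9,0],[0,0,-0.9,0]]]'
python3 - <<'E'
from h import *
b=optics.capture("side"); cv2.imwrite("pics/s3.png",cv2.resize(b[60:260,220:520],(780,520),interpolation=2)[:,:,::-1])
E
```

```text
time_s: 8.65
tcp_pos: [0.598, -0.3467, 0.0371]
ee_rot: [[1.0, 0.001, 0.001], [0.001, -1.0, -0.0], [0.001, 0.0, -1.0]]
wrist_force: [-1.9, 1.9, 1.2]
gripper_width: 0.612
gripper_force: 30.0
time_s: 9.25
tcp_pos: [0.5979, -0.3466, 0.0361]
ee_rot: [[1.0, 0.0, 0.0], [0.0, -1.0, -0.0], [0.0, 0.0, -1.0]]
wrist_force: [-0.4, -0.1, 0.6]
gripper_width: 0.982
gripper_force: 0.0
time_s: 9.65
tcp_pos: [0.6015, -0.3485, 0.1334]
ee_rot: [[1.0, 0.001, 0.012], [0.002, -1.0, -0.006], [0.012, 0.006, -1.0]]
wrist_force: [-0.0, -0.3, 1.0]
gripper_width: 0.999
gripper_force: 0.0
```

View pics/s3.png

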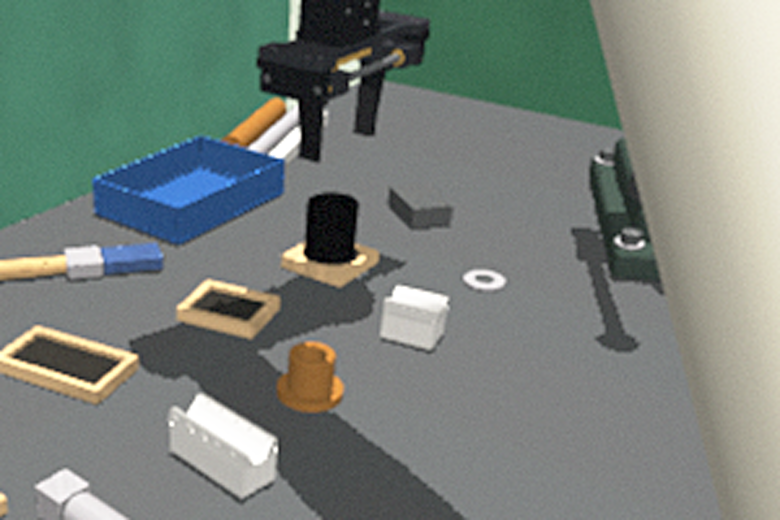

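The sleeve stands upright on its nest around the post, at crop (332,228). I'll check the other pieces against the side view.

Run:
```python
from h import *
b=optics.capture("side")[:,:,::-1].copy(); H,S,V=cv2.split(cv2.cvtColor(b,cv2.COLOR_BGR2HSV))
def c(m,x,y,r,z,n):
    w=np.zeros(H.shape,bool); w[y-r:y+r,x-r:x+r]=1
    k=big(m&w); (u,v),s,a=cv2.minAreaRect(k); M=cv2.moments(k); q=(M['m10']/M['m00'],M['m01']/M['m00'])
    print(n,cv2.boundingRect(k),ray("side",q,z).round(4))
c(V>150,379,182,20,.02,"short"); c(V>140,306,231,27,.02,"long"); c(V>140,259,262,30,.015,"mandrel"); c((S>120)&(H<25)&(V>40),339,206,18,.017,"bush")
print(sense()["tcp_pos"],[proj("side",p).round(1) for p in((.451,-.271,.02),(.457,.005,.02),(.465,.132,.015),(.464,-.124,.017))])
```

```text
short (366, 169, 27, 25) [ 0.4531 -0.2761  0.02  ]
long (284, 211, 43, 41) [0.4577 0.0038 0.02  ]
mandrel (233, 240, 50, 41) [0.4676 0.1291 0.015 ]
bush (327, 192, 25, 27) [ 0.4645 -0.124   0.017 ]
[ 0.5983554  -0.34666292  0.12753764] [array([378.5, 182.2]), array([305.4, 231.3]), array([258.7, 262.1]), array([339.3, 205.6])]
```

```bash
python3 -m pendant '[[[-0.3,-0.15,0,0],[-0.6,-0.3,0,-0.05],[-0.8,-0.4,0,-0.111],[-0.8,-0.4,0,-0.111]]]'
python3 - <<'E'
from h import *
s=sense();print(s["tcp_pos"],(s["ee_rot"].T@(np.array([.452,-.273,.014])-s["tcp_pos"])*10).round(3))
b=optics.capture("side"); cv2.imwrite("pics/s4.png",b[:300,200:560,::-1])
E
```

```text
time_s: 10.15
tcp_pos: [0.5142, -0.305, 0.1248]
ee_rot: [[0.975, 0.221, -0.004], [0.221, -0.975, 0.002], [-0.004, -0.003, -1.0]]
wrist_force: [0.0, -0.9, 0.1]
gripper_width: 1.002
gripper_force: 0.0
[ 0.51420102 -0.3050365   0.12477627] [-0.531 -0.447  1.111]
```

View pics/s4.png

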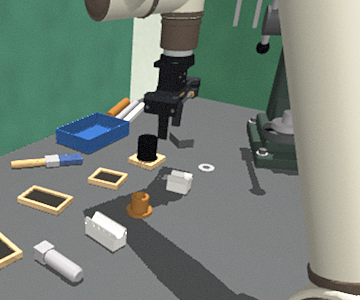

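```bash
cat > d.py <<'E'
import sys; from h import *
s=sense(); t=np.array([float(v) for v in sys.argv[1:4]])
print(s["tcp_pos"].round(4),"tool units:",(s["ee_rot"].T@(t-s["tcp_pos"])*10).round(3),"turn for yaw:",)
yaw=np.degrees(np.arctan2(s["ee_rot"][1,0],s["ee_rot"][0,0])); print(yaw.round(2), (-(np.radians(float(sys.argv[4])-yaw))/2).round(4) if len(sys.argv)>4 else "")
E
python3 d.py .452 -.273 .014 12.7
```

```text
[ 0.5162 -0.3059  0.1252] tool units: [-0.551 -0.461  1.114] turn for yaw:
12.7 -0.0
```

```bash
python3 -m pendant '[[[-0.2,-0.2,0.1,0],[-0.4,-0.35,0.3,0],[-0.56,-0.46,0.45,0],[-0.56,-0.46,0.45,0],[-0.56,-0.46,0.45,0]]]'; python3 d.py .452 -.273 .014 12.7
```

```text
time_s: 10.7
tcp_pos: [0.454, -0.2745, 0.0808]
ee_rot: [[0.975, 0.22, 0.0], [0.22, -0.975, -0.001], [-0.0, 0.001, -1.0]]
wrist_force: [1.0, -0.4, 1.5]
gripper_width: 0.999
gripper_force: 0.0
[ 0.454  -0.2745  0.0808] tool units: [-0.016 -0.02   0.668] turn for yaw:
12.73 0.0003
```

```bash
python3 -m pendant '[[[-0.01,-0.02,0.25,0],[-0.01,-0.02,0.5,0],[-0.01,-0.02,0.66,0],[-0.01,-0.02,0.66,0],[-0.01,-0.02,0.66,0]]]'; python3 -m pendant '[[[0,0,0,0],[0,0,0,0],[0,0,0,0],[0,0,0,0],[0,0,0,0],[0,0,0,0],[0,0,0,0],[0,0,0,0]]]' 1; python3 -m pendant '[[[0,0,-0.1,0],[0,0,-0.3,0],[0,0,-0.55,0],[0,0,-0.7,0],[0,0,-0.7,0]]]'; python3 d.py .609 -.188 .08 13.9
```

```text
time_s: 11.2
tcp_pos: [0.4533, -0.273, 0.0155]
ee_rot: [[0.975, 0.221, 0.001], [0.221, -0.975, -0.001], [0.001, 0.001, -1.0]]
wrist_force: [-0.2, -0.3, -0.5]
gripper_width: 0.998
gripper_force: 0.0
time_s: 12.0
tcp_pos: [0.4516, -0.2724, 0.0151]
ee_rot: [[0.975, 0.221, 0.0], [0.221, -0.975, -0.0], [0.0, 0.0, -1.0]]
wrist_force: [-0.3, 0.5, 0.3]
gripper_width: 0.408
gripper_force: 29.9
time_s: 12.5
tcp_pos: [0.4531, -0.2727, 0.0876]
ee_rot: [[0.975, 0.221, 0.005], [0.221, -0.975, -0.002], [0.005, 0.003, -1.0]]
wrist_force: [0.4, 0.5, -1.3]
gripper_width: 0.414
gripper_force: 29.9
[ 0.4531 -0.2727  0.0876] tool units: [ 1.708 -0.483  0.083] turn for yaw:
12.75 -0.01
```

```bash
python3 -m pendant '[[[0.1,-0.03,0,0],[0.3,-0.1,0,0],[0.55,-0.18,0,0],[0.85,-0.24,0,0]]]' >/dev/null; python3 -m pendant '[[[0.25,-0.1,0,0],[0.5,-0.18,0,-0.01],[0.75,-0.24,0,-0.01],[0.86,-0.24,0,-0.01],[0.86,-0.24,0,-0.01],[0.86,-0.24,0,-0.01]]]'; python3 d.py .609 -.188 .024 13.9
```

```text
time_s: 13.5
tcp_pos: [0.607, -0.1875, 0.0839]
ee_rot: [[0.971, 0.24, -0.003], [0.24, -0.971, 0.0], [-0.003, -0.001, -1.0]]
wrist_force: [-0.5, -0.3, -1.8]
gripper_width: 0.41
gripper_force: 29.9
[ 0.607  -0.1875  0.0839] tool units: [0.02  0.01  0.598] turn for yaw:
13.87 -0.0002
```

```bash
python3 -m pendant '[[[0.01,0,0.15,0],[0.01,0,0.3,0],[0.01,0,0.42,0],[0.01,0,0.52,0],[0.01,0,0.57,0],[0.01,0,0.585,0],[0.01,0,0.6,0],[0.01,0,0.61,0]]]'; python3 -m pendant '[[[0,0,0.01,0],[0,0,0.01,0]]]'; python3 d.py .609 -.188 .023 13.9
```

```text
time_s: 14.3
tcp_pos: [0.6092, -0.1876, 0.0245]
ee_rot: [[0.971, 0.24, 0.001], [0.24, -0.971, -0.0], [0.001, 0.0, -1.0]]
wrist_force: [0.4, 0.3, -2.5]
gripper_width: 0.411
gripper_force: 29.9
time_s: 14.5
tcp_pos: [0.6089, -0.1876, 0.0233]
ee_rot: [[0.971, 0.24, 0.0], [0.24, -0.971, -0.0], [0.0, 0.0, -1.0]]
wrist_force: [-0.7, -0.2, -2.1]
gripper_width: 0.41
gripper_force: 29.9
[ 0.6089 -0.1876  0.0233] tool units: [0.    0.005 0.003] turn for yaw:
13.88 -0.0002
```

```bash
python3 -m pendant '[[[0,0,0.01,0],[0,0,0.01,0]]]'; python3 -m pendant '[[[0,0,0,0],[0,0,0,0],[0,0,0,0],[0,0,0,0],[0,0,0,0],[0,0,0,0]]]' 0;  python3 -m pendant '[[[0,0,-0.2,0],[0,0,-0.5,0],[0,0,-0.9,0],[0,0,-0.9,0],[0,0,-0.9,0]]]'; python3 d.py .464 -.124 .014 0
```

```text
time_s: 14.7
tcp_pos: [0.609, -0.1876, 0.0231]
ee_rot: [[0.971, 0.24, 0.001], [0.24, -0.971, -0.0], [0.001, 0.0, -1.0]]
wrist_force: [-1.9, 0.7, 3.7]
gripper_width: 0.411
gripper_force: 29.9
time_s: 15.3
tcp_pos: [0.6087, -0.1876, 0.0219]
ee_rot: [[0.971, 0.24, -0.0], [0.24, -0.971, 0.0], [-0.0, -0.0, -1.0]]
wrist_force: [-0.4, -0.4, 0.7]
gripper_width: 0.869
gripper_force: 0.0
time_s: 15.8
tcp_pos: [0.6093, -0.1875, 0.1134]
ee_rot: [[0.971, 0.24, 0.003], [0.24, -0.971, 0.0], [0.003, 0.001, -1.0]]
wrist_force: [-0.0, 0.1, -0.3]
gripper_width: 0.999
gripper_force: 0.0
[ 0.6093 -0.1875  0.1134] tool units: [-1.261 -0.965  0.99 ] turn for yaw:
13.87 0.121
```

Next is the bushing, with yaw returned to 0.

```bash
python3 -m pendant '[[[-0.2,-0.15,0,0],[-0.5,-0.4,0,0.06],[-0.9,-0.7,0.1,0.121],[-0.9,-0.7,0.3,0.121],[-0.9,-0.7,0.3,0.121]]]' >/dev/null; python3 d.py .464 -.124 .014 0;  python3 - <<'E'
from h import *
b=optics.capture("side"); cv2.imwrite("pics/s5.png",cv2.resize(b[60:260,220:520],(780,520),interpolation=2)[:,:,::-1])
E
```

```text
[ 0.5008 -0.1407  0.0793] tool units: [-0.363 -0.167  0.656] turn for yaw:
0.03 0.0002
```

View pics/s5.png

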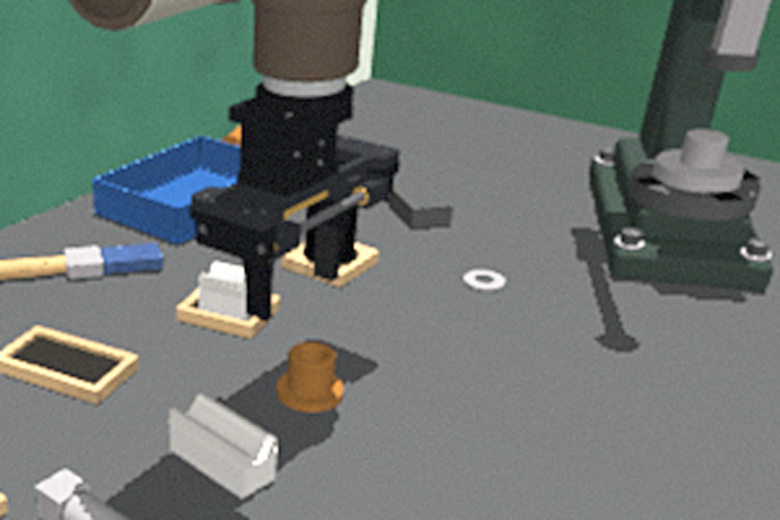

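The short block sits in its nest at crop (225,290), and the bushing is untouched at crop (312,375). I'll grasp the bushing.

```bash
python3 -m pendant '[[[-0.2,-0.1,0,0],[-0.37,-0.165,0.1,0],[-0.37,-0.165,0.3,0],[-0.37,-0.165,0.5,0],[-0.37,-0.165,0.64,0],[-0.37,-0.165,0.64,0],[-0.37,-0.165,0.64,0]]]'; python3 -m pendant '[[[0,0,0,0],[0,0,0,0],[0,0,0,0],[0,0,0,0],[0,0,0,0],[0,0,0,0],[0,0,0,0],[0,0,0,0]]]' 1; python3 -m pendant '[[[0,0,-0.1,0],[0,0,-0.3,0],[0,0,-0.55,0],[0,0,-0.8,0],[0,0,-0.9,0],[0,0,-0.9,0]]]'; python3 d.py .586 .348 .11 0
```

```text
time_s: 17.05
tcp_pos: [0.4689, -0.1249, 0.0183]
ee_rot: [[1.0, 0.0, 0.001], [0.0, -1.0, -0.0], [0.001, 0.0, -1.0]]
wrist_force: [0.1, -0.3, -0.1]
gripper_width: 1.0
gripper_force: 0.0
time_s: 17.85
tcp_pos: [0.4676, -0.1248, 0.0181]
ee_rot: [[1.0, 0.0, -0.0], [0.0, -1.0, -0.0], [-0.0, 0.0, -1.0]]
wrist_force: [-0.1, -0.6, -0.5]
gripper_width: 0.452
gripper_force: 30.0
time_s: 18.45
tcp_pos: [0.4681, -0.1246, 0.1091]
ee_rot: [[1.0, 0.0, 0.003], [0.0, -1.0, 0.0], [0.003, -0.0, -1.0]]
wrist_force: [0.1, 0.7, -4.9]
gripper_width: 0.447
gripper_force: 30.0
[ 0.4681 -0.1246  0.1091] tool units: [ 1.179e+00 -4.726e+00 -3.000e-03] turn for yaw:
0.0 0.0
```

```bash
python3 -m pendant '[[[0.03,-0.1,0,0],[0.08,-0.3,0,0],[0.13,-0.5,0,0],[0.17,-0.7,0,0],[0.243,-0.945,0,0]]]' >/dev/null
python3 -m pendant '[[[0.05,-0.22,0,0],[0.1,-0.44,0,0],[0.17,-0.68,0,0],[0.243,-0.945,0,0]]]' >/dev/null
python3 -m pendant '[[[0.05,-0.22,0,0],[0.1,-0.44,0,0],[0.17,-0.68,0,0],[0.243,-0.945,0,0]]]' >/dev/null
python3 -m pendant '[[[0.05,-0.22,0,0],[0.1,-0.44,0,0],[0.17,-0.68,0,0],[0.243,-0.945,0,0]]]' >/dev/null
python3 -m pendant '[[[0.05,-0.22,0,0],[0.1,-0.44,0,0],[0.17,-0.68,0,0],[0.243,-0.85,0,0],[0.243,-0.945,0,0],[0.243,-0.945,0,0],[0.243,-0.945,0,0]]]'
python3 d.py .5896 .348 .026 0
```

```text
time_s: 20.85
tcp_pos: [0.588, 0.3471, 0.107]
ee_rot: [[1.0, 0.0, -0.002], [0.0, -1.0, -0.002], [-0.002, 0.002, -1.0]]
wrist_force: [0.3, -0.8, -4.4]
gripper_width: 0.451
gripper_force: 30.0
[0.588  0.3471 0.107 ] tool units: [ 0.018 -0.01   0.81 ] turn for yaw:
0.01 0.0
```

```bash
python3 -m pendant '[[[0.01,-0.01,0.15,0],[0.01,-0.01,0.35,0],[0.01,-0.01,0.5,0],[0.01,-0.01,0.65,0],[0.01,-0.01,0.74,0],[0.01,-0.01,0.78,0],[0.01,-0.01,0.8,0],[0.01,-0.01,0.8,0]]]'; python3 -m pendant '[[[0,0,0.01,0],[0,0,0.01,0]]]';python3 -m pendant '[[[0,0,0.01,0],[0,0,0.01,0]]]'
```

```text
time_s: 21.65
tcp_pos: [0.5903, 0.349, 0.0284]
ee_rot: [[1.0, 0.0, 0.001], [0.0, -1.0, 0.0], [0.001, -0.0, -1.0]]
wrist_force: [-0.4, 0.3, -5.1]
gripper_width: 0.454
gripper_force: 30.0
time_s: 21.85
tcp_pos: [0.5903, 0.3491, 0.0277]
ee_rot: [[1.0, 0.0, 0.001], [0.0, -1.0, 0.001], [0.001, -0.001, -1.0]]
wrist_force: [-0.1, 0.7, -5.5]
gripper_width: 0.455
gripper_force: 30.0
time_s: 22.05
tcp_pos: [0.59, 0.3489, 0.0262]
ee_rot: [[1.0, 0.0, 0.0], [0.0, -1.0, 0.0], [0.0, -0.0, -1.0]]
wrist_force: [0.0, 0.7, -3.8]
gripper_width: 0.455
gripper_force: 30.0
```

Lower 1 mm more, release, and go to the mandrel.

```bash
python3 -m pendant '[[[0,0,0.01,0],[0,0,0.01,0]]]'; python3 -m pendant '[[[0,0,0,0],[0,0,0,0],[0,0,0,0],[0,0,0,0],[0,0,0,0],[0,0,0,0]]]' 0;  python3 -m pendant '[[[0,0,-0.2,0],[0,0,-0.5,0],[0,0,-0.8,0],[0,0,-0.8,0],[0,0,-0.8,0]]]'
python3 -m pendant '[[[-0.2,0.3,0,0],[-0.4,0.6,0,0],[-0.6,0.95,0,0]]]' >/dev/null
python3 -m pendant '[[[-0.3,0.4,0,0],[-0.6,0.8,0,0],[-0.6,0.95,0,0],[-0.6,0.95,0,0],[-0.6,0.95,0,0]]]' 
python3 d.py .466 .131 .009 -0.5;  python3 - <<'E'
from h import *
b=optics.capture("side"); a=optics.capture("top")
cv2.imwrite("pics/s6.png",np.hstack([cv2.resize(b[190:340,60:310],(500,300)),cv2.resize(a[150:270,140:260],(300,300),interpolation=2)])[:,:,::-1])
E
```

```text
time_s: 22.25
tcp_pos: [0.5901, 0.3489, 0.0262]
ee_rot: [[1.0, 0.0, 0.0], [0.0, -1.0, 0.0], [0.0, -0.0, -1.0]]
wrist_force: [-2.3, -0.4, 2.1]
gripper_width: 0.45
gripper_force: 30.0
time_s: 22.85
tcp_pos: [0.5901, 0.3488, 0.025]
ee_rot: [[1.0, 0.0, 0.0], [0.0, -1.0, 0.0], [0.0, -0.0, -1.0]]
wrist_force: [0.2, -0.5, 1.0]
gripper_width: 0.911
gripper_force: 0.0
time_s: 23.35
tcp_pos: [0.5902, 0.3491, 0.106]
ee_rot: [[1.0, -0.0, 0.001], [-0.0, -1.0, 0.002], [0.001, -0.002, -1.0]]
wrist_force: [-0.0, 0.2, -0.5]
gripper_width: 0.999
gripper_force: 0.0
time_s: 24.15
tcp_pos: [0.4708, 0.1591, 0.1049]
ee_rot: [[1.0, -0.0, 0.001], [-0.0, -1.0, 0.0], [0.001, -0.0, -1.0]]
wrist_force: [-1.2, 0.1, 0.8]
gripper_width: 1.0
gripper_force: 0.0
[0.4708 0.1591 0.1049] tool units: [-0.048  0.282  0.959] turn for yaw:
-0.01 0.0043
```

View pics/s6.png

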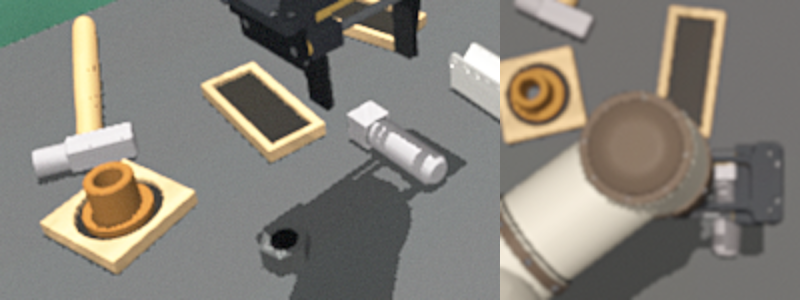

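The bushing sits in the round recess at left-crop (110,200). The mandrel lies with its head toward +x. I'll grasp it.

```bash
python3 -m pendant '[[[-0.03,0.15,0.1,0.008],[-0.05,0.285,0.3,0.008],[-0.05,0.285,0.5,0.008],[-0.05,0.285,0.75,0.008],[-0.05,0.285,0.9,0.008],[-0.05,0.285,0.95,0.008],[-0.05,0.285,0.95,0.008]]]'; python3 -m pendant '[[[0,0,0,0],[0,0,0,0],[0,0,0,0],[0,0,0,0],[0,0,0,0],[0,0,0,0],[0,0,0,0],[0,0,0,0]]]' 1; python3 -m pendant '[[[0,0,-0.1,0],[0,0,-0.3,0],[0,0,-0.5,0],[0,0,-0.6,0],[0,0,-0.6,0]]]'; python3 d.py .614 .180 .07 -6.6
```

```text
time_s: 24.95
tcp_pos: [0.4652, 0.1308, 0.0092]
ee_rot: [[1.0, -0.015, -0.001], [-0.015, -1.0, -0.001], [-0.001, 0.001, -1.0]]
wrist_force: [-0.7, 0.8, -0.2]
gripper_width: 0.998
gripper_force: 0.0
time_s: 25.75
tcp_pos: [0.4652, 0.1307, 0.0101]
ee_rot: [[1.0, -0.016, 0.0], [-0.016, -1.0, 0.001], [0.0, -0.001, -1.0]]
wrist_force: [-1.4, 3.5, 0.5]
gripper_width: 0.355
gripper_force: 1.8
time_s: 26.25
tcp_pos: [0.4653, 0.1305, 0.071]
ee_rot: [[1.0, -0.016, 0.002], [-0.016, -1.0, 0.001], [0.002, -0.001, -1.0]]
wrist_force: [-0.6, 0.4, -6.5]
gripper_width: 0.337
gripper_force: 30.0
[0.4653 0.1305 0.071 ] tool units: [ 1.479 -0.519  0.013] turn for yaw:
-0.92 0.0496
```

```bash
python3 -m pendant '[[[0.08,-0.03,0,0],[0.25,-0.09,0,0],[0.45,-0.16,0,0.02],[0.74,-0.26,0,0.05]]]' >/dev/null; python3 d.py .614 .180 .018 -6.6; python3 -m pendant '[[[0.1,0,0,0],[0.3,-0.04,0,0],[0.5,-0.1,0,0],[0.65,-0.14,0,0],[0.7,-0.16,0,0],[0.7,-0.16,0,0]]]';python3 d.py .614 .180 .018 -6.6;python3 - <<'E'
from h import *
b=optics.capture("side")
cv2.imwrite("pics/s7.png",cv2.resize(b[160:290,130:310],(720,520),interpolation=2)[:,:,::-1])
E
```

```text
[0.5384 0.1545 0.0681] tool units: [ 0.722 -0.344  0.497] turn for yaw:
-6.79 -0.0016
time_s: 27.25
tcp_pos: [0.6104, 0.1625, 0.0682]
ee_rot: [[0.993, -0.116, -0.003], [-0.116, -0.993, -0.001], [-0.003, 0.001, -1.0]]
wrist_force: [0.4, -0.1, -6.9]
gripper_width: 0.339
gripper_force: 30.0
[0.6104 0.1625 0.0682] tool units: [ 0.017 -0.178  0.502] turn for yaw:
-6.67 -0.0006
```

View pics/s7.png

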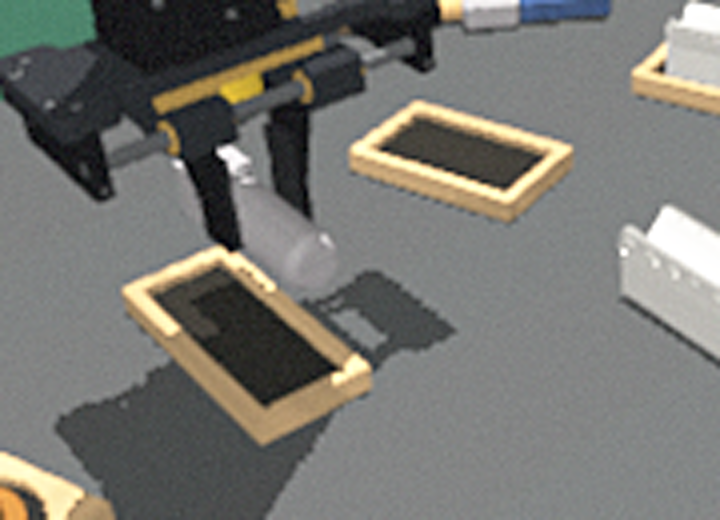

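```bash
python3 - <<'E'
from h import *
s=sense();R=s["ee_rot"];p=s["tcp_pos"]
for d in(-.055,.055,.041):
    for dz in (.005,): print(d,(proj("side",p+R[:,0]*d+[0,0,dz])-[130,160])*4)
E
python3 -m pendant '[[[0.01,-0.1,0,0],[0.02,-0.175,0,0],[0.02,-0.175,0,0],[0.02,-0.175,0,0]]]'; python3 d.py .614 .180 .018 -6.6
```

```text
-0.055 [316.907557   267.67762819]
0.055 [203.35128452 175.0310555 ]
0.041 [216.65131893 185.88208625]
time_s: 27.7
tcp_pos: [0.6145, 0.1806, 0.0702]
ee_rot: [[0.993, -0.115, -0.0], [-0.115, -0.993, 0.0], [-0.0, 0.0, -1.0]]
wrist_force: [-0.4, -0.6, -6.2]
gripper_width: 0.338
gripper_force: 30.0
[0.6145 0.1806 0.0702] tool units: [-0.004  0.007  0.522] turn for yaw:
-6.58 0.0001
```

The mandrel's tip is at crop (318,265) against a prediction of (317,268), so it is level and centred in the grip. I'll lower it.

```bash
python3 -m pendant '[[[0,0,0.1,0],[0,0,0.23,0],[0,0,0.35,0],[0,0,0.44,0],[0,0,0.48,0],[0,0,0.5,0],[0,0,0.51,0],[0,0,0.51,0]]]'; python3 -m pendant '[[[0,0,0.01,0],[0,0,0.01,0],[0,0,0.01,0]]]'
```

```text
time_s: 28.5
tcp_pos: [0.6152, 0.1802, 0.0194]
ee_rot: [[0.993, -0.115, 0.001], [-0.115, -0.993, 0.0], [0.001, -0.0, -1.0]]
wrist_force: [0.8, -0.2, -6.9]
gripper_width: 0.332
gripper_force: 30.0
time_s: 28.8
tcp_pos: [0.6152, 0.1803, 0.0185]
ee_rot: [[0.993, -0.115, 0.001], [-0.115, -0.993, 0.001], [0.001, -0.001, -1.0]]
wrist_force: [0.3, 0.1, -7.1]
gripper_width: 0.339
gripper_force: 30.0
```

```bash
python3 -m pendant '[[[0,0,0.01,0],[0,0,0.01,0]]]'; python3 -m pendant '[[[0,0,0.01,0],[0,0,0.01,0]]]'
```

```text
time_s: 29.0
tcp_pos: [0.6153, 0.1803, 0.0184]
ee_rot: [[0.993, -0.115, 0.001], [-0.115, -0.993, 0.0], [0.001, -0.0, -1.0]]
wrist_force: [-2.4, 0.8, 2.0]
gripper_width: 0.334
gripper_force: 30.0
time_s: 29.2
tcp_pos: [0.6153, 0.1803, 0.0183]
ee_rot: [[0.993, -0.115, 0.001], [-0.115, -0.993, 0.0], [0.001, -0.0, -1.0]]
wrist_force: [-3.9, -0.1, 7.0]
gripper_width: 0.341
gripper_force: 30.0
```

```bash
python3 -m pendant '[[[0,0,-0.01,0],[0,0,-0.01,0],[0,0,-0.01,0],[0,0,-0.01,0],[0,0,-0.01,0],[0,0,-0.01,0]]]' 0;  python3 -m pendant '[[[0,0,-0.2,0],[0,0,-0.5,0],[0,0,-0.75,0],[0,0,-0.75,0],[0,0,-0.75,0]]]'; python3 d.py .457 .005 .016 -6.5
```

```text
time_s: 29.8
tcp_pos: [0.6149, 0.1801, 0.0169]
ee_rot: [[0.993, -0.116, -0.0], [-0.116, -0.993, -0.0], [-0.0, 0.0, -1.0]]
wrist_force: [-0.2, 0.2, 0.1]
gripper_width: 0.794
gripper_force: 0.0
time_s: 30.3
tcp_pos: [0.6149, 0.1802, 0.0925]
ee_rot: [[0.993, -0.116, 0.001], [-0.116, -0.993, 0.001], [0.001, -0.001, -1.0]]
wrist_force: [-0.2, 0.7, 0.1]
gripper_width: 0.997
gripper_force: 0.0
[0.6149 0.1802 0.0925] tool units: [-1.366  1.924  0.762] turn for yaw:
-6.65 -0.0013
```

```bash
python3 -m pendant '[[[-0.2,0.25,0,0],[-0.45,0.6,0,0],[-0.68,0.96,0,0]]]' >/dev/null; python3 -m pendant '[[[-0.3,0.4,0,0],[-0.6,0.8,0,0],[-0.69,0.96,0,0],[-0.69,0.96,0.2,0],[-0.69,0.96,0.2,0]]]' >/dev/null;  python3 d.py .457 .005 .016 -6.5
```

```text
[0.4544 0.0041 0.07  ] tool units: [ 0.028 -0.013  0.54 ] turn for yaw:
-6.72 -0.0019
```

```bash
python3 -m pendant '[[[0.01,0,0.2,0],[0.01,0,0.4,0],[0.01,0,0.54,0],[0.01,0,0.54,0],[0.01,0,0.54,0]]]'; python3 -m pendant '[[[0,0,0,0],[0,0,0,0],[0,0,0,0],[0,0,0,0],[0,0,0,0],[0,0,0,0],[0,0,0,0],[0,0,0,0]]]' 1;python3 -m pendant '[[[0,0,0,0],[0,0,0,0]]]'; python3 -m pendant '[[[0,0,-0.1,0],[0,0,-0.3,0],[0,0,-0.5,0],[0,0,-0.6,0],[0,0,-0.6,0]]]'; python3 d.py .657 -.010 .07 11.8
```

```text
time_s: 31.6
tcp_pos: [0.4581, 0.0054, 0.018]
ee_rot: [[0.993, -0.115, -0.001], [-0.115, -0.993, -0.0], [-0.0, 0.001, -1.0]]
wrist_force: [-0.7, -0.5, 0.1]
gripper_width: 1.002
gripper_force: 0.0
time_s: 32.4
tcp_pos: [0.4576, 0.005, 0.0181]
ee_rot: [[0.993, -0.116, -0.0], [-0.116, -0.993, -0.0], [-0.0, 0.0, -1.0]]
wrist_force: [0.7, 0.3, -0.0]
gripper_width: 0.415
gripper_force: 30.0
time_s: 32.6
tcp_pos: [0.4575, 0.005, 0.0181]
ee_rot: [[0.993, -0.115, -0.0], [-0.115, -0.993, -0.0], [-0.0, 0.0, -1.0]]
wrist_force: [0.4, -0.2, 1.1]
gripper_width: 0.41
gripper_force: 30.0
time_s: 33.1
tcp_pos: [0.4583, 0.0054, 0.0794]
ee_rot: [[0.993, -0.116, 0.003], [-0.116, -0.993, 0.001], [0.003, -0.002, -1.0]]
wrist_force: [0.7, 0.1, -3.1]
gripper_width: 0.412
gripper_force: 30.0
[0.4583 0.0054 0.0794] tool units: [ 1.991 -0.076  0.1  ] turn for yaw:
-6.64 -0.1609
```

```bash
python3 -m pendant '[[[0.1,0,0,0],[0.3,-0.02,0,0],[0.6,-0.03,0,0],[0.9,-0.04,0,0]]]' >/dev/null; python3 -m pendant '[[[0.3,-0.01,0,-0.04],[0.6,-0.02,0,-0.08],[0.9,-0.03,0,-0.12],[0.98,-0.04,0,-0.161],[0.98,-0.04,0,-0.161],[0.98,-0.04,0,-0.161]]]' >/dev/null; python3 d.py .657 -.010 .026 11.8
```

```text
[ 0.6441 -0.009   0.076 ] tool units: [0.127 0.036 0.499] turn for yaw:
11.68 -0.001
```

```bash
python3 -m pendant '[[[0.08,0.02,0,0],[0.12,0.03,0,0],[0.12,0.03,0.1,0],[0.12,0.03,0.2,0],[0.12,0.03,0.32,0],[0.12,0.03,0.42,0],[0.12,0.03,0.44,0],[0.12,0.03,0.44,0]]]'; python3 d.py .657 -.010 .026 11.8
```

```text
time_s: 34.9
tcp_pos: [0.6572, -0.0093, 0.0332]
ee_rot: [[0.979, 0.205, -0.001], [0.205, -0.979, -0.0], [-0.002, 0.0, -1.0]]
wrist_force: [0.7, 0.4, -2.0]
gripper_width: 0.411
gripper_force: 30.0
[ 0.6572 -0.0093  0.0332] tool units: [-0.003  0.006  0.072] turn for yaw:
11.82 0.0002
```

```bash
python3 -m pendant '[[[0,0,0.02,0],[0,0,0.04,0],[0,0,0.055,0],[0,0,0.065,0],[0,0,0.065,0]]]'; python3 -m pendant '[[[0,0,0.01,0],[0,0,0.01,0]]]'
```

```text
time_s: 35.4
tcp_pos: [0.6575, -0.0092, 0.0275]
ee_rot: [[0.979, 0.205, -0.0], [0.205, -0.979, 0.0], [-0.0, -0.0, -1.0]]
wrist_force: [0.4, -0.0, -3.3]
gripper_width: 0.411
gripper_force: 30.0
time_s: 35.6
tcp_pos: [0.6575, -0.0092, 0.0265]
ee_rot: [[0.979, 0.205, -0.0], [0.205, -0.979, 0.0], [-0.0, -0.0, -1.0]]
wrist_force: [-0.4, -0.3, -2.8]
gripper_width: 0.415
gripper_force: 30.0
```

Down 1 mm more, release, and retreat clear for a final look.

```bash
python3 -m pendant '[[[0,0,0.01,0],[0,0,0.01,0]]]'; python3 -m pendant '[[[0,0,0,0],[0,0,0,0],[0,0,0,0],[0,0,0,0],[0,0,0,0],[0,0,0,0]]]' 0;  python3 -m pendant '[[[0,0,-0.2,0],[0,0,-0.5,0],[0,0,-0.95,0],[0,0,-0.95,0]]]';  python3 -m pendant '[[[-0.4,0,0,0],[-0.8,0,0,0],[-1,0,0,0]]]' >/dev/null;python3 -m pendant '[[[-0.4,0,0,0],[-0.8,0,-0.2,0],[-1,0,-0.4,0],[-1,0,-0.4,0],[-1,0,-0.4,0],[-1,0,-0.4,0]]]'
python3 - <<'E'
from h import *
a=optics.capture("top");b=optics.capture("side")
cv2.imwrite("pics/f.png",np.vstack([cv2.resize(a[135:265,105:455],(780,290),interpolation=2),cv2.resize(b[130:330,60:560],(780,310),interpolation=2)])[:,:,::-1])
cv2.imwrite("pics/top1.png",a[:,:,::-1])
E
```

```text
time_s: 35.8
tcp_pos: [0.6578, -0.0092, 0.0262]
ee_rot: [[0.979, 0.205, 0.0], [0.205, -0.979, -0.0], [0.0, 0.0, -1.0]]
wrist_force: [-1.0, -0.8, 0.4]
gripper_width: 0.41
gripper_force: 30.0
time_s: 36.4
tcp_pos: [0.6576, -0.0092, 0.0256]
ee_rot: [[0.979, 0.205, 0.0], [0.205, -0.979, -0.0], [0.0, 0.0, -1.0]]
wrist_force: [0.2, 0.0, 0.2]
gripper_width: 0.87
gripper_force: 0.0
time_s: 36.8
tcp_pos: [0.6622, -0.0089, 0.1281]
ee_rot: [[0.978, 0.206, 0.014], [0.206, -0.979, 0.001], [0.014, 0.002, -1.0]]
wrist_force: [1.2, 0.1, 1.5]
gripper_width: 0.998
gripper_force: 0.0
time_s: 37.7
tcp_pos: [0.4624, -0.0499, 0.16]
ee_rot: [[0.979, 0.205, -0.0], [0.205, -0.979, 0.0], [-0.0, -0.0, -1.0]]
wrist_force: [0.2, 0.5, -1.1]
gripper_width: 0.997
gripper_force: 0.0
```

View pics/f.png

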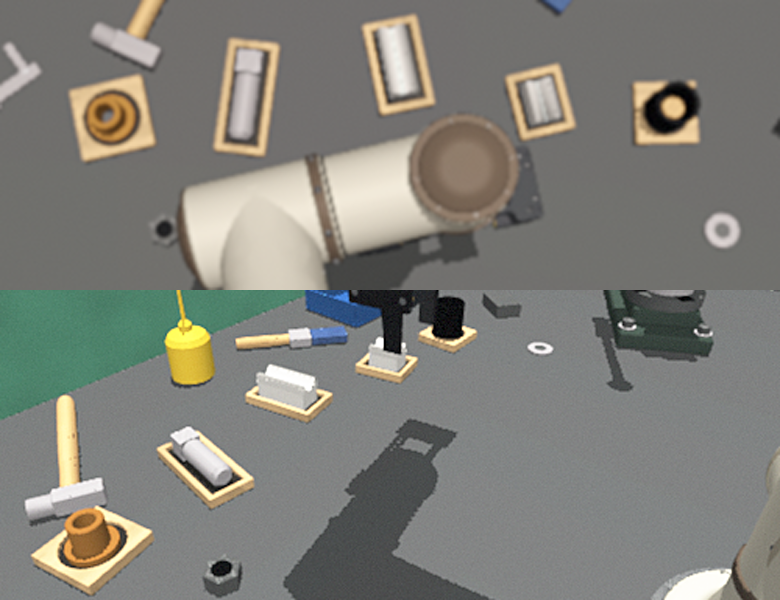

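All five pieces are seated flat in their nests. One quick numeric check of the centring before handing in.

Run:
```python
from h import *
im=cv2.imread("pics/top1.png"); H,S,V=cv2.split(cv2.cvtColor(im,cv2.COLOR_BGR2HSV))
def go(n,p,z,m,r=16):
    u,v=proj("top",(*p,z)).astype(int); w=np.zeros(H.shape,bool); w[v-r:v+r,u-r:u+r]=1
    q=rect_world(big(m&w),z); print(n,np.round(q,3),"err mm",(1000*(np.array(q[:2])-p)).round(1))
white=(V>120)&(S<50)
go("mandrel",(.614,.180),.028,white,26);go("long",(.657,-.010),.048,white,20);go("short",(.609,-.188),.048,white)
go("bush",(.586,.348),.016,(S>150)&(V>60),15)
```

```text
mandrel [  0.616   0.18  111.866  33.737  -3.551] err mm [ 1.9 -0.2]
long [ 6.5400e-01 -9.0000e-03  8.8214e+01  3.6561e+01  1.1327e+01] err mm [-2.9  1.3]
short [ 0.605 -0.185 54.849 40.093 12.938] err mm [-3.6  3. ]
bush [  0.586   0.349  58.765  53.702 -89.673] err mm [-0.1  0.9]
```

```bash
python3 -c "
from station import r
print(r.finish_job())"
```

```text
the job is handed in; nothing more can be done
None
```

The job is handed in: all five pieces are seated in their own nests and let go, in about 38 s of robot time. The last pictures show them flat, with the bushing, mandrel and blocks measured within about 5 mm of centre and the sleeve checked by eye; no verdict came back.

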